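# Clamp a printing tile with the tab-lock knob

## Robot

A 6-joint arm with a two-finger parallel gripper is mounted at the origin on the work surface; the furniture and walls round the work are solid. World frame = base frame: x ahead of the robot, y to its left, z up, the work surface at z = 0. Lengths are in m, angles in degrees, forces in N, time in s.
With the tool pointing down it reaches from about 0.4 to 0.825 m from the base axis. Payload 7 kg.
Tool frame: the origin (TCP) lies at the centre of the arm's flange, where the gripper is bolted on; the fingertips stand 178 mm ahead of it and the grasp point (between the pads) lies 159 mm ahead of it (tip_reach is the distance from the TCP to the fingertips, in m); z points along the fingers, y is the line along which they close (so a half turn about z gives the same grasp; the last joint's range is limited). The gripper opens to 88 mm and grips with 3 to 60 N. Pads are 19 mm wide; open, the fingers measure 130 mm over their backs; the gripper's body (78 mm by 193 mm) begins 47 mm behind the grasp point.
Start: joints at [91.278, 20.546, 0.682, 0, -70.136, -16.507], TCP at [0.177, 0.651, 0.405] pointing down, gripper open.
Joint ranges: [-176.03, 176.03], [-82.01, 121.73], [-58.28, 71.71], [-173.87, 95.51], [-174.79, -0.11], [-173.66, 173.66]. Speed limits (degrees/s): [136.94, 136.94, 172.46, 180, 180, 180].

## Interface

Orientations are given as [roll, pitch, yaw] about the fixed x, y, z axes, in that order (R = Rz(yaw) Ry(pitch) Rx(roll)).
In Python, from plant import * gives the robot as it stands.
- The arm moves only by the shell command python3 -m handwheel 'ROWS'. ROWS is JSON, a list of rows, each a list of 7 numbers: the opening, from -1 (shut) to 1 (fully open), then the shift along the tool's x, y, z as a fraction of full scale, then the turn, a rotation vector about the tool's x, y, z as a fraction of full scale. A call has 1 to 5 rows; each row shifts and turns the commanded pose from where the row before left it, along the tool's axes as they then stand; what a row does not reach is not made up. Full scale, the value 1, is 0.025 m for a shift and 6 degrees for a turn. A row lasts 1/8 s, in which the tool goes at most 62.5 mm and 10.7 degrees, less where a joint would pass 70% of its speed; a pose out of reach is approached as far as the arm can. A call with a number of a shift or a turn outside -1 to 1 is refused whole. A call with a gripper value outside its range is refused whole. The fingers move at their own pace and stop on an object; the grip force is fixed at half the most. Time passes only in rows, so rows that do not move let the fingers close. It gives the time, the measured TCP pose, the force, the opening and the grip force at its end, in the units of the state.
- get_obs(): the state, without advancing time (a new reading comes with each control period).
- snapshot(name): name is "side" or "top"; returns a dict with "color" (384x512x3 uint8, red, green, blue), "fx", "fy", "cx", "cy" (pixels), "R" (3x3) and "t" (3): a world point X has camera coordinates R X + t. Camera axes: x right, y down, z forward; pixel columns grow to the right and rows downward; lengths in m; the calibration is good to about 2 mm. A picture is of the moment at which its call begins. There is no depth.
- close_job(): hands the job in; it is judged then, once.
The state is a dict: "clock": time; "joint_pos": joint angles; "qvel": joint speeds; "tau": joint torques, N m; "tool_pos": TCP position; "orientation": TCP orientation; "force": force on the tool from outside, world axes, zero at the start; "moment": the same for the moment, N m; "opening": finger opening in m; "gripper_force": force on a finger pad.
Only numpy, scipy, OpenCV 4.12 (cv2) and the standard library are available. Lean on these libraries where they do the work, as an engineer would, in place of code of your own. Each camera call takes 0.05 s, during which the arm holds its last target. There are 200 camera calls.

## Task

Get the white-faced tile ready for carving: slide it gently along the bed of the carving clamp until its far edge is flush against the end stop, without bumping it hard into the stop (never over 60 N). Then pinch in the two tabs of the clamp's knob, turn it clockwise until the sprung jaw presses the tile against the wooden fence with about 15 N (never over 28 N), and let go so that the tabs spring out and the knob locks with 6 to 20 N left on the tile. Do not disturb the other things on the table.

Things in the scene. Friction and masses are not known exactly. Their poses are not given: they have to be found in the camera images.
- clamp: Carving clamp: low wooden board 170 x 230 mm, 12 mm thick, fixed to the table. Its x axis points along the bed to the end stop, y to the fence, z up. Origin on the table; the board spans x -85..85, y -142..88, z 0..12 mm. Fence: wooden bar along x (x -40..70 mm), 14 mm thick, 18 mm high above the board, set by hand: its inner face lies anywhere from y = 44 to 58 mm and is not reported
- end_stop (a point): Middle of the end stop's face, at clamp x = 70, y = 8 mm, 18 mm above the table; axes as the clamp's. The stop is a wooden block 62 mm long across the bed (along y) and 12 mm high above the board; the tile is flush when its far short edge touches this face
- jaw_start (a point): Where the middle of the jaw's pressing face is with the knob at 0 (clamp x = 22, y = -30 mm; fixed point, does not move with the jaw), 20 mm above the table; axes as the clamp's. Jaw: steel bar 60 mm along x, top 27 mm above the table. The knob drives its carriage to the fence by 20 mm per rad; the jaw gives way on the carriage by a spring, 2 N per mm, no preload, at most 14 mm
- tile: The white-faced carving tile, 70 x 97 x 10 mm, lying loose on the board between jaw and fence, long side along the clamp's x; origin at the centre of its underside, its y axis along its long side, z up. It starts with a gap of 10 to 30 mm to the end stop; flush home, its centre is at about x = 21.5 mm of the clamp
- tile_centre (a point): The centre of the tile, 5 mm above its underside, 17 mm above the table; axes as the tile's
- knob_grip (a point): On the knob's vertical axis (clamp x = 0, y = -92 mm), 66 mm above the table, half-way up the two grey ribbed tabs. x axis: line from tab to tab (a half turn is the same line), z up. Tabs: 26 mm wide, 48 to 82 mm above the table, 58 mm over their outer faces. Black body between: 46 mm wide, top 85 mm above the table. Toothed ring below the tabs: 86 mm across, top 44 mm above the table
- knob (a joint): Angle of the knob, rad: 0 at the start (jaw open), grows clockwise seen from above, stop at 1.5; 0.5 to 1.4 is needed. Turns freely (under 0.01 N m friction) until the tile meets the fence; then each 0.1 rad adds 4 N of clamping and 0.08 N m of torque. Locked in notches each 0.157 rad unless both tabs are in; let go, it slips back by up to a notch (at most 6.3 N less) and 0.02 rad of play
- tab_a (a joint): Inward travel of the tab on the +x side of the knob, m: 0 out (locked), 0.005 fully pinched in. Spring 4 N (out) to 8 N (in); the lock is free from 3.5 mm on. Should a tab stay in after letting go, its tooth sits on a crest: pinch again, turn on by 0.04 rad and let go
- tab_b (a joint): Inward travel of the tab on the -x side of the knob, m; otherwise as tab_a
- ink_tin: Bystander: round ink tin with a pale lid, 65 mm across, 37 mm high, far left; origin at the centre of its underside
- ink_tube: Bystander: ink tube 33 x 104 x 22 mm lying near the far edge; origin at the centre of its underside
- gouge_back: Bystander: gouge with wooden handle, 135 mm long, lying near the far edge; origin at the centre of its underside
- roller: Bystander: ink roller with a red handle, 83 x 174 x 34 mm, near left; origin at the centre of its underside
- whetstone: Bystander: two-layer whetstone 40 x 110 x 17 mm, near right; origin at the centre of its underside
- tape_roll: Bystander: roll of masking tape, 92 mm across, 24 mm high, right; origin at the centre of its underside
- gouge_bed: Bystander: gouge with wooden handle, 135 x 22 x 18 mm, lying on the table beside the clamp, along the near edge of its board; origin at the centre of its underside
- eraser: Bystander: eraser in a sleeve, 23 x 44 x 12 mm, lying on the table beside the fence side of the clamp; origin at the centre of its underside
Things that resemble listed ones, but are neither listed nor needed, are in the scene too. Of the things shaped like the tile, the white one is meant.

How it is judged:
By the outcome, as a careful person would: the job done as asked, in the order asked, and still so for the second after the job is handed in, with the robot touching nothing.
It also fails if it takes over 67 s, if anything falls off the work surface, if the arm or the gripper's body presses on something with over 40 N, if the wrist force passes 120 N, or if a joint passes its speed limit or range.

## Working session

There is one attempt and no reset: what is moved stays moved. The work goes in short steps, Python scripts to look and compute and a shell command to move; the robot and the scene stay as the last step left them, time stands still between calls to the robot, and variables do not carry over. Pictures are saved under pics/ and viewed, at most 10 in all, crops included, and the job is handed in when it is done.

```bash
mkdir -p pics; ls
python3 - <<'E'
from plant import *
import cv2
o=get_obs(); print(o)
for n in("top","side"):
    s=snapshot(n); cv2.imwrite(f"pics/{n}0.png",cv2.cvtColor(s["color"],cv2.COLOR_RGB2BGR))
    print(n,s["fx"],s["fy"],s["cx"],s["cy"],s["R"],s["t"])
E
```

```text
pics
{'clock': 0.0, 'joint_pos': array([ 9.12768416e+01,  2.05909570e+01,  6.32880323e-01, -2.07369488e-02,
       -7.01374318e+01, -1.65060627e+01]), 'qvel': array([-0.01680567, -0.01787393, -0.06737268, -0.06706812,  0.03801473,
       -0.03329104]), 'tau': array([-2.20297239e-03, -5.82724464e+01,  2.93053633e+01,  6.99750736e+00,
        6.80579193e-03, -1.65612096e-04]), 'tool_pos': array([0.17726752, 0.65109124, 0.40371912]), 'orientation': array([ 1.79902888e+02, -8.44760301e-03, -1.52362759e+01]), 'force': array([0.59011891, 0.90272594, 0.56571687]), 'moment': array([ 0.03073713, -0.03731758,  0.00743161]), 'gripper_force': 0.0, 'opening': 0.08784227529970225}
top 389.86781532643874 389.86781532643874 259.99378716350617 191.39362875590356 [[ 7.81642302e-02 -9.96940059e-01  9.33283256e-04]
 [-9.74472503e-01 -7.66002406e-02 -2.11034934e-01]
 [ 2.10460669e-01  1.55859243e-02 -9.77478074e-01]] [-0.0975802   0.54142851  0.92702405]
side 409.0840524366838 409.0840524366838 261.23799655956907 191.56801326147226 [[ 0.96224332 -0.27140207  0.02070508]
 [-0.09634677 -0.4107598  -0.90663868]
 [ 0.25456843  0.87041215 -0.42139959]] [-0.50602848  0.08247103  1.11840772]
```

View pics/top0.png

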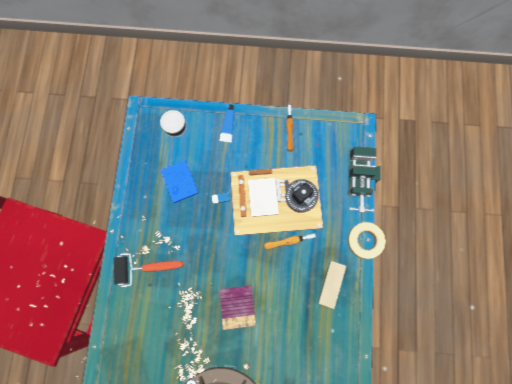

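View pics/side0.png

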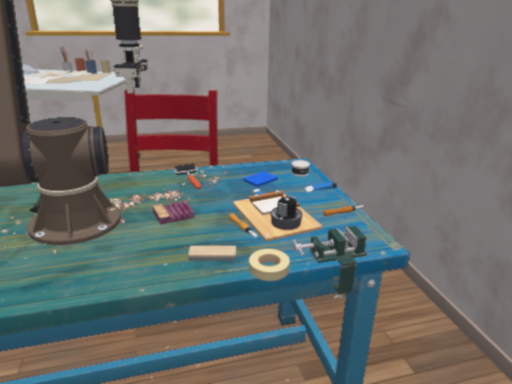

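Top view: the clamp board spans about (232,167)–(322,234), with its fence on the left at (242,195), end stop at (260,172) and knob at (302,195). Tile candidates are the white one on the bed (264,197), a blue tile-shaped block (180,181), a purple block (238,307) and the pale whetstone (333,285). I choose the white one on the bed. The clamp's x is close to world +x.

```bash
cat > h.py <<'E'
from plant import *
import cv2, numpy as np
def ray(s,p,z):
    d=s["R"].T@np.array([(p[0]-s["cx"])/s["fx"],(p[1]-s["cy"])/s["fy"],1]); c=-s["R"].T@s["t"]
    return c+d*(z-c[2])/d[2]
def proj(s,X):
    c=s["R"]@np.asarray(X)+s["t"]; return np.array([s["fx"]*c[0]/c[2]+s["cx"],s["fy"]*c[1]/c[2]+s["cy"]])
def crop(s,u0,v0,u1,v1,k,name):
    cv2.imwrite("pics/"+name,cv2.resize(cv2.cvtColor(s["color"][v0:v1,u0:u1],cv2.COLOR_RGB2BGR),None,fx=k,fy=k,interpolation=cv2.INTER_CUBIC))
E
python3 - <<'E'
from h import *
s=snapshot("top"); a=snapshot("side")
crop(s,225,158,330,242,7,"c1.png")
crop(a,225,180,325,245,8,"c2.png")
hsv=cv2.cvtColor(s["color"],cv2.COLOR_RGB2HSV)
R=np.zeros(hsv.shape[:2],np.uint8); R[160:240,226:328]=1
# whole clamp: not blue
m=(((hsv[...,0]<85)|(hsv[...,1]<90))&(R>0)).astype(np.uint8)
c=max(cv2.findContours(m,0,1)[0],key=cv2.contourArea); r=cv2.minAreaRect(c); print("board",r,cv2.boxPoints(r).tolist())
q=cv2.approxPolyDP(c,6,True)[:,0]; print(q.tolist(),[np.round(ray(s,p,.012),4).tolist() for p in q])
m=((hsv[...,1]<45)&(hsv[...,2]>170)&(R>0)).astype(np.uint8)
c=max(cv2.findContours(m,0,1)[0],key=cv2.contourArea); r=cv2.minAreaRect(c); print("tile",r)
for p in cv2.boxPoints(r): print(p,np.round(ray(s,p,.022),4))
E
```

```text
board ((276.5, 199.5), (79.0, 93.0), 90.0) [[230.0, 160.0], [323.0, 160.0], [323.0, 239.0], [230.0, 239.0]]
[[230, 172], [234, 234], [315, 235], [303, 230], [323, 226], [315, 165], [280, 167], [276, 160], [271, 168], [268, 160], [264, 169]] [[0.6039, 0.03, 0.012], [0.4397, 0.004, 0.012], [0.4535, -0.2049, 0.012], [0.464, -0.1733, 0.012], [0.4784, -0.2245, 0.012], [0.6412, -0.1958, 0.012], [0.6282, -0.1024, 0.012], [0.6469, -0.0904, 0.012], [0.6236, -0.0786, 0.012], [0.6452, -0.0689, 0.012], [0.6193, -0.0601, 0.012]]
tile ((267.19659423828125, 196.35862731933594), (36.62305450439453, 36.20783615112305), 85.2363510131836)
[247.63452 179.6138 ] [ 0.5842 -0.0194  0.022 ]
[283.7173 176.6069] [ 0.5999 -0.1137  0.022 ]
[286.75867 213.10345] [ 0.5032 -0.1279  0.022 ]
[250.6759  216.11035] [ 0.4881 -0.0354  0.022 ]
```

View pics/c1.png

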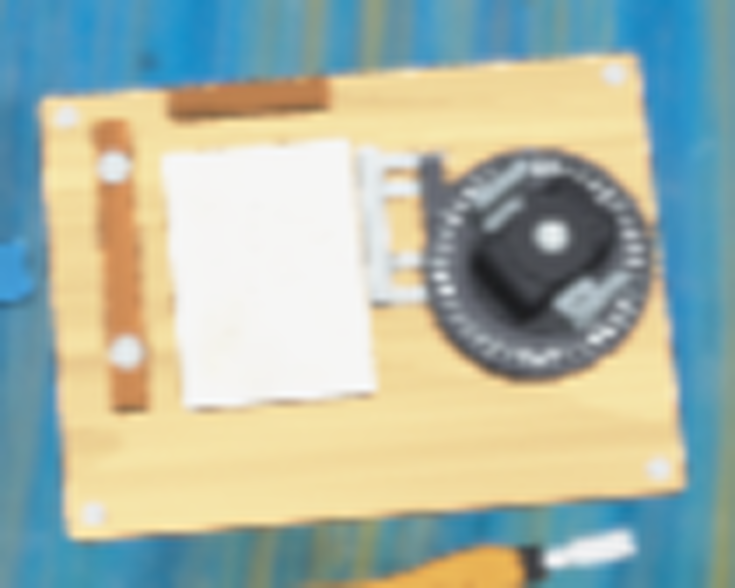

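View pics/c2.png

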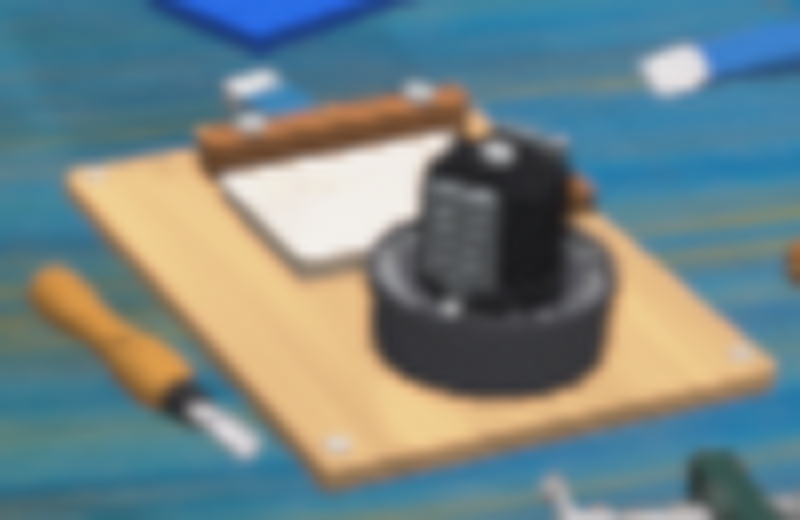

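The crops confirm the white tile on the bed, between the brown fence on the left and the steel jaw. The stop is at the top and the knob has grey tabs at crop (500,195) and (590,300). Next I compute poses from the corners I read off.

```bash
cat >> h.py <<'E'
def cp(p,u0=225,v0=158,k=7): return (np.array(p)+.5)/k-.5+np.array([u0,v0])
E
python3 - <<'E'
from h import *
from scipy.optimize import least_squares
s=snapshot("top")
B=np.array([ray(s,cp(p),.012)[:2] for p in [(40,98),(638,55),(685,490),(70,540)]])
L=np.array([(85,88),(85,-142),(-85,-142),(-85,88)])/1e3
f=lambda q:(L@np.array([[np.cos(q[2]),-np.sin(q[2])],[np.sin(q[2]),np.cos(q[2])]]).T+q[:2]-B).ravel()
r=least_squares(f,[.55,-.08,0]); x,y,th=r.x
print("clamp",r.x[:2],np.degrees(th),np.round(r.fun*1e3,1)); np.save("clamp.npy",r.x)
R=np.array([[np.cos(th),-np.sin(th)],[np.sin(th),np.cos(th)]])
toC=lambda X:np.round((R.T@(X[:2]-r.x[:2]))*1e3,1)
T=np.array([ray(s,cp(p),.022)[:2] for p in [(163,155),(350,140),(376,393),(186,410)]])
print("tile",[toC(t).tolist() for t in T],"ctr",toC(T.mean(0)),T.mean(0)); 
print("sides",[np.linalg.norm(T[i]-T[i-1]).round(4) for i in range(4)])
for n,p,z in [("stop",(250,113),.024),("fence in top",(133,130),.030),("fence in bot",(148,400),.03),("jaw",(372,225),.027),("ring",(541,264),.044),("dot",(551,236),.086),("tabA",(502,195),.07),("tabB",(590,300),.07)]:
    X=ray(s,cp(p),z); print(n,X.round(4),toC(X))
a=snapshot("side"); 
for n,p in [("board",c) for c in L]: print(proj(a,[*(R@p+r.x[:2]),.012]).round(1))
for P in [(70,180),(770,365),(335,485)]: print("seen",(np.array(P)+.5)/8-.5+[225,180])
print("knob world",R@[0,-.092]+r.x[:2])
E
```

```text
clamp [ 0.5351568  -0.07064965] 8.942031237708322 [ 0.3  0.2  1.1  0.1 -1.  -0.9 -0.4  0.7]
tile [[56.2, 42.5], [56.5, -28.3], [-40.3, -29.6], [-41.2, 40.9]] ctr [7.8 6.4] [ 0.54184324 -0.06313842]
sides [np.float64(0.0974), np.float64(0.0707), np.float64(0.0968), np.float64(0.0705)]
stop [ 0.6024 -0.0514  0.024 ] [69.4  8.6]
fence in top [ 0.5908 -0.0084  0.03  ] [64.6 52.9]
fence in bot [ 0.4895 -0.0227  0.03  ] [-37.7  54.4]
jaw [ 0.5621 -0.1002  0.027 ] [ 22.1 -33.4]
ring [ 0.5486 -0.1622  0.044 ] [ -0.9 -92.5]
dot [ 0.5499 -0.1612  0.086 ] [  0.5 -91.7]
tabA [ 0.5671 -0.1445  0.07  ] [ 20.1 -77.9]
tabB [ 0.5314 -0.1778  0.07  ] [ -20.4 -105.3]
[283.  191.9]
[322.3 225.3]
[265.4 238.1]
[232.7 201. ]
seen [233.3125 202.0625]
seen [320.8125 225.1875]
seen [266.4375 240.1875]
knob world [ 0.54945683 -0.16153149]
```

The measurements agree to within about 1 mm: clamp yaw is 8.9°, the tile gap is about 13.6 mm and the fence is near y = 53. I set out with the gripper shut, first moving across at height. The tool goes behind the tile with its closing line along clamp x, so the wide body clears the knob.

```bash
R='[[-1,1,1,0,0,0,0],[-1,1,1,0,0,0,0],[-1,1,1,0,0,0,0],[-1,1,1,0,0,0,0],[-1,1,1,0,0,0,0]]'
python3 -m handwheel '[[-1,0.6,0.6,0,0,0,0],[-1,1,1,0,0,0,0],[-1,1,1,0,0,0,0],[-1,1,1,0,0,0,0],[-1,1,1,0,0,0,0]]'
python3 -m handwheel '[[-1,1,1,0,0,0,0],[-1,1,1,0,0,0,0],[-1,1,1,0,0,0,0],[-1,1,1,0,0,0,0],[-1,1,1,0,0,0,0]]'
python3 -m handwheel '[[-1,1,1,0,0,0,0],[-1,1,1,0,0,0,0],[-1,1,1,0,0,0,0],[-1,1,1,0,0,0,0],[-1,1,1,0,0,0,0]]'
```

```text
clock: 0.92
tool_pos: [0.2588, 0.5081, 0.4049]
orientation: [-180.0, 0.0, -15.2]
force: [0.9, 0.5, 0.1]
opening: 0.043
gripper_force: 0.0
clock: 1.55
tool_pos: [0.3462, 0.3546, 0.4049]
orientation: [-180.0, -0.0, -15.2]
force: [1.7, 0.1, 0.1]
opening: 0.0009
gripper_force: 0.0
clock: 2.17
tool_pos: [0.4336, 0.2012, 0.4049]
orientation: [-180.0, -0.0, -15.2]
force: [-0.3, 0.3, 0.4]
opening: 0.0006
gripper_force: 0.0
```

```bash
python3 -m handwheel '[[-1,1,1,0,0,0,0],[-1,1,1,0,0,0,0],[-1,1,1,0,0,0,0],[-1,0.82,1,0,0,0,0],[-1,0,1,0,0,0,0]]' | head -2
python3 -m handwheel '[[-1,0,1,0,0,0,0],[-1,0,1,0,0,0,0],[-1,0,1,0,0,0,0],[-1,0,1,0,0,0,0],[-1,0,1,0,0,0,0]]' | head -2
python3 -m handwheel '[[-1,0,0.47,0,0,0,0],[-1,0,0,0,0,0,1],[-1,0,0,0,0,0,1],[-1,0,0,0,0,0,1],[-1,0,0,0,0,0,1]]' | head -2
python3 -m handwheel '[[-1,0,0,1,0,0,1],[-1,0,0,1,0,0,1],[-1,0,0,1,0,0,1],[-1,0,0,1,0,0,1],[-1,0,0,1,0,0,1]]' | head -2
python3 -m handwheel '[[-1,0,0,0.5,0,0,1],[-1,0,0,0.5,0,0,0.98],[-1,0,0,0,0,0,0]]'
```

```text
clock: 2.8
tool_pos: [0.4931, 0.0557, 0.4044]
clock: 3.42
tool_pos: [0.459, -0.0644, 0.4048]
clock: 4.05
tool_pos: [0.4567, -0.0745, 0.4047]
clock: 4.68
tool_pos: [0.4568, -0.0745, 0.279]
clock: 5.05
tool_pos: [0.4565, -0.0745, 0.254]
orientation: [179.9, -0.0, -81.1]
force: [-0.7, -0.4, -0.1]
opening: 0.0004
gripper_force: 0.0
```

Run:
```python
from h import *
o=get_obs(); print(o["tool_pos"],o["orientation"],o["force"],o["joint_pos"])
s=snapshot("side"); crop(s,205,100,325,245,4,"c3.png")
q=np.load("clamp.npy"); th=q[2]; R=np.array([[np.cos(th),-np.sin(th)],[np.sin(th),np.cos(th)]])
print("clamp mm",R.T@(o["tool_pos"][:2]-q[:2])*1e3)
```

```text
[ 0.45651637 -0.07452256  0.25401798] [ 1.79897220e+02 -4.67070078e-03 -8.10764050e+01] [-0.67854707 -0.3804662  -0.05730092] [ 1.52228243e+01  9.90031466e+00 -3.68113875e+01 -9.65776478e-03
 -4.33909702e+01 -6.29220943e+00]
clamp mm [-78.28663579   8.39764554]
```

```bash
python3 -m handwheel '[[-1,0.08,0,0.8,0,0,0],[-1,0,0,0.8,0,0,0],[-1,0,0,0.6,0,0,0],[-1,0,0,0.22,0,0,0],[-1,0,0,0,0,0,0]]'
python3 - <<'E'
from h import *
s=snapshot("side"); crop(s,205,100,325,245,4,"c4.png")
E
```

```text
clock: 5.72
tool_pos: [0.4575, -0.0764, 0.1945]
orientation: [-180.0, -0.0, -81.0]
force: [-0.8, -0.1, 0.4]
opening: 0.0006
gripper_force: 0.0
```

View pics/c4.png

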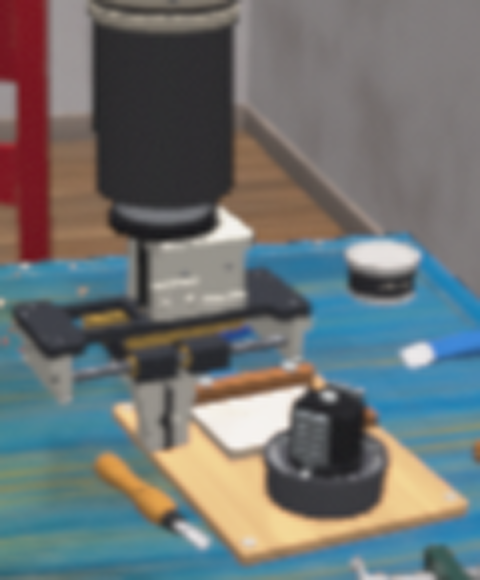

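The closed fingers stand behind the tile's near edge, at about (165,440) in the crop, and clear of the knob. Now I push gently.

```bash
python3 -m handwheel '[[-1,0,-0.3,0,0,0,0],[-1,0,-0.2,0,0,0,0],[-1,0,-0.1,0,0,0,0],[-1,0,-0.04,0,0,0,0],[-1,0,0,0,0,0,0]]'|egrep 'pos|force'
python3 -m handwheel '[[-1,0,-0.06,0,0,0,0],[-1,0,-0.06,0,0,0,0],[-1,0,-0.06,0,0,0,0],[-1,0,-0.06,0,0,0,0]]'|egrep 'pos|force'
python3 - <<'E'
from h import *
s=snapshot("top"); q=np.load("clamp.npy"); th=q[2]; R=np.array([[np.cos(th),-np.sin(th)],[np.sin(th),np.cos(th)]])
print(R.T@(get_obs()["tool_pos"][:2]-q[:2])*1e3, get_obs()["force"])
h=cv2.cvtColor(s["color"],cv2.COLOR_RGB2HSV)
# far edge of tile: white/brown boundary along clamp x at several y
for y in (-20,-10,0,10,20,30):
    xs=np.arange(40,75,.5); px=[proj(s,[*(R@[x/1e3,y/1e3]+q[:2]),.022]) for x in xs]
    m=np.float32(px)[None]; v=cv2.remap(h[...,1].astype(np.float32),m[...,0],m[...,1],cv2.INTER_LINEAR)[0]
    i=np.argmax(v>55); print(y,xs[i],v[:3].round())
E
```

```text
tool_pos: [0.4731, -0.074, 0.1941]
force: [-0.4, -0.4, 0.2]
gripper_force: 0.0
tool_pos: [0.4791, -0.073, 0.1941]
force: [-0.4, 0.2, -0.4]
gripper_force: 0.2
[-55.5385245    6.40736198] [ 0.06759828  1.00379921 -0.09023601]
-20 40.0 [21. 21. 21.]
-10 40.0 [19. 19. 20.]
0 40.0 [20. 20. 20.]
10 40.0 [20. 21. 21.]
20 40.0 [20. 20. 20.]
30 40.0 [20. 19. 19.]
```

Run:
```python
from h import *
s=snapshot("top"); crop(s,225,130,330,242,5,"c5.png")
```

```text
(no output)
```

View pics/c5.png

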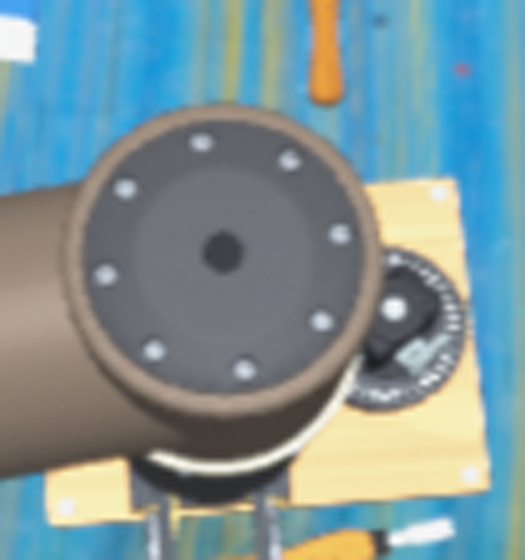

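The arm hides the tile from above, so I go by force with small steps.

```bash
python3 -m handwheel '[[-1,0,-0.04,0,0,0,0],[-1,0,-0.04,0,0,0,0],[-1,0,-0.04,0,0,0,0]]'|egrep 'pos|force'
python3 -m handwheel '[[-1,0,-0.04,0,0,0,0],[-1,0,-0.02,0,0,0,0]]'|egrep 'pos|force'
python3 -m handwheel '[[-1,0,-0.02,0,0,0,0],[-1,0,-0.02,0,0,0,0]]'|egrep 'pos|force'
```

```text
tool_pos: [0.4821, -0.0725, 0.1942]
force: [-0.1, -0.2, 0.1]
gripper_force: 0.1
tool_pos: [0.4836, -0.0723, 0.1941]
force: [0.1, -0.4, 0.1]
gripper_force: 0.1
tool_pos: [0.4845, -0.0722, 0.1942]
force: [-0.6, 0.6, -0.5]
gripper_force: 0.1
```

Run:
```python
from h import *
s=snapshot("side"); crop(s,225,175,310,235,9,"c6.png")
q=np.load("clamp.npy"); th=q[2]; R=np.array([[np.cos(th),-np.sin(th)],[np.sin(th),np.cos(th)]])
print(R.T@(get_obs()["tool_pos"][:2]-q[:2])*1e3)
for x in (-41,-27,56,70):
  for y in (-29,41): print(x,y,((proj(s,[*(R@[x/1e3,y/1e3]+q[:2]),.022])-[225,175]+.5)*9-.5).round())
```

```text
[-50.18424079   6.39518443]
-41 -29 [341. 339.]
-41 41 [251. 247.]
-27 -29 [382. 331.]
-27 41 [290. 239.]
56 -29 [615. 285.]
56 41 [515. 198.]
70 -29 [653. 278.]
70 41 [552. 191.]
```

View pics/c6.png

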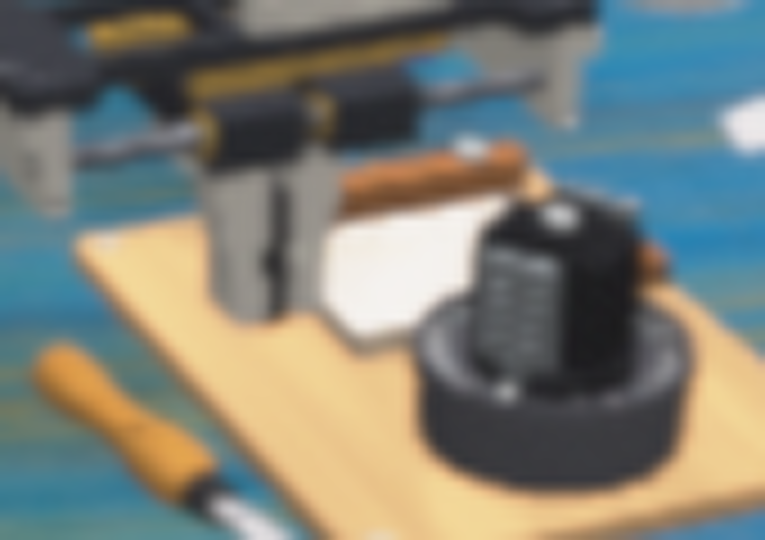

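The finger touches the tile's near edge. The tile's near corner is at about (362,340), which puts it near clamp x = -34, so roughly 5–7 mm remain.

```bash
python3 -m handwheel '[[-1,0,-0.03,0,0,0,0],[-1,0,-0.03,0,0,0,0],[-1,0,-0.03,0,0,0,0],[-1,0,-0.03,0,0,0,0]]'|egrep 'pos|force'
python3 -m handwheel '[[-1,0,-0.02,0,0,0,0],[-1,0,-0.02,0,0,0,0]]'|egrep 'pos|force'
python3 -m handwheel '[[-1,0,-0.02,0,0,0,0],[-1,0,-0.02,0,0,0,0]]'|egrep 'pos|force'
```

```text
tool_pos: [0.4875, -0.0717, 0.1942]
force: [0.2, -0.5, -0.3]
gripper_force: 0.2
tool_pos: [0.4885, -0.0715, 0.1942]
force: [-0.7, -0.9, 0.7]
gripper_force: 0.2
tool_pos: [0.4895, -0.0714, 0.1942]
force: [-0.8, -0.3, 0.2]
gripper_force: 0.2
```

```bash
for i in 1; do
python3 -m handwheel '[[-1,0,-0.02,0,0,0,0],[-1,0,-0.02,0,0,0,0]]'|egrep 'pos|force'
python3 -m handwheel '[[-1,0,-0.015,0,0,0,0],[-1,0,-0.015,0,0,0,0]]'|egrep 'pos|force'
python3 -m handwheel '[[-1,0,-0.015,0,0,0,0],[-1,0,-0.015,0,0,0,0]]'|egrep 'pos|force'
done
```

```text
tool_pos: [0.4905, -0.0712, 0.1942]
force: [-0.2, -0.2, 0.6]
gripper_force: 0.2
tool_pos: [0.4912, -0.0711, 0.1942]
force: [-0.9, 0.1, 0.2]
gripper_force: 0.2
tool_pos: [0.492, -0.071, 0.1942]
force: [-0.3, -0.6, 0.1]
gripper_force: 0.2
```

```bash
python3 -m handwheel '[[-1,0,-0.015,0,0,0,0],[-1,0,-0.015,0,0,0,0]]'|egrep 'pos|force'
python3 -m handwheel '[[-1,0,-0.015,0,0,0,0],[-1,0,-0.01,0,0,0,0]]'|egrep 'pos|force'
python3 - <<'E'
from h import *
s=snapshot("side"); h=cv2.cvtColor(s["color"],cv2.COLOR_RGB2HSV)
q=np.load("clamp.npy"); th=q[2]; R=np.array([[np.cos(th),-np.sin(th)],[np.sin(th),np.cos(th)]])
print(R.T@(get_obs()["tool_pos"][:2]-q[:2])*1e3)
for y in (-27,-23,-19,-15):
    xs=np.arange(-60,-5,1.); m=np.float32([proj(s,[*(R@[x/1e3,y/1e3]+q[:2]),.022]) for x in xs])[None]
    v=cv2.remap(h[...,1].astype(np.float32),m[...,0],m[...,1],1)[0]; print(y,xs[np.argmax(v<60)],v[::4].round())
E
```

```text
tool_pos: [0.4924, -0.071, 0.1941]
force: [-2.4, 0.9, 1.2]
gripper_force: 1.1
tool_pos: [0.4926, -0.071, 0.194]
force: [-4.9, -0.4, 3.8]
gripper_force: 2.4
[-42.02807954   6.33047258]
-27 -31.0 [ 97.  97.  99. 100. 101. 104.  98.  66.  36.  28.  24.  17.  11.   7.]
-23 -31.0 [ 97.  97.  99. 100. 102. 104. 100.  64.  30.  15.  10.  11.  13.  14.]
-19 -31.0 [ 97.  98. 103. 104. 103. 102.  96.  61.  28.  12.   7.   6.   8.  13.]
-15 -32.0 [ 97.  99. 102. 105. 104. 102.  93.  60.  29.  11.   6.   6.   6.   8.]
```

The tile has met the stop (the force rises and travel stalls). One small squeeze squares it, then I back off, lift and look from above.

```bash
python3 -m handwheel '[[-1,0,-0.02,0,0,0,0],[-1,0,-0.02,0,0,0,0],[-1,0,0,0,0,0,0]]'|egrep 'pos|force'
python3 -m handwheel '[[-1,0,0.1,0,0,0,0],[-1,0,0.4,0,0,0,0],[-1,0,0.4,0,0,0,0],[-1,0,0,-1,0,0,0],[-1,0,0,-1,0,0,0]]'|egrep 'pos|force'
python3 -m handwheel '[[1,0,1,-1,0,0,0],[1,0,1,-0.6,0,0,0],[1,0,1,0,0,0,0],[1,0,1,0,0,0,0],[1,0,0,0,0,0,0]]'|egrep 'pos|force'
python3 - <<'E'
from h import *
s=snapshot("top"); crop(s,225,158,330,242,7,"c7.png")
E
```

```text
tool_pos: [0.493, -0.071, 0.1939]
force: [-7.7, 1.0, 4.8]
gripper_force: 3.6
tool_pos: [0.4714, -0.0742, 0.2447]
force: [0.8, -0.2, -0.8]
gripper_force: 0.0
tool_pos: [0.3712, -0.09, 0.2843]
force: [0.4, -0.6, 0.1]
gripper_force: 0.0
```

View pics/c7.png

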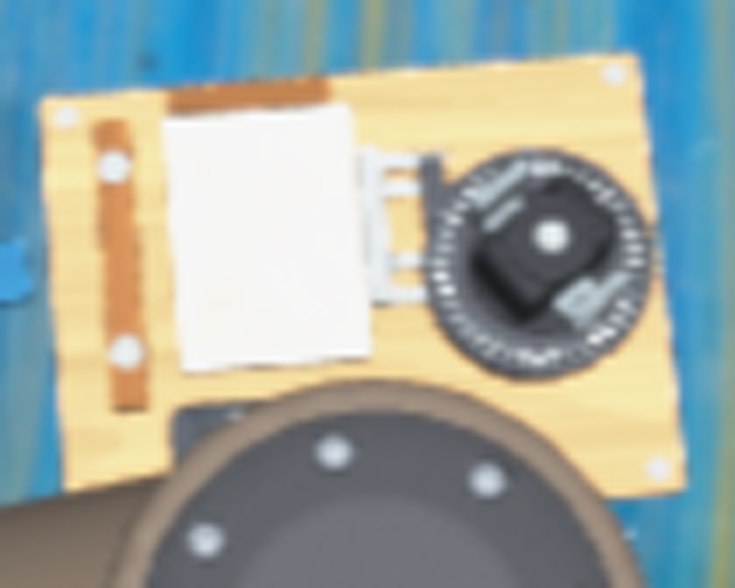

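The tile is now flush with the brown stop at crop (250,110). The knob's tabs are at (500,190) and (590,300), which puts the tab line at about 44° in the world. Next: go over the knob with the gripper open, yaw -46.

```bash
python3 -m handwheel '[[1,0.93,-1,-0.4,0,0,0],[1,1,-1,0,0,0,0],[1,1,-1,0,0,0,0],[1,1,-1,0,0,0,0],[1,0,-1,0,0,0,0]]'|egrep 'pos|force'
python3 -m handwheel '[[1,0,-1,0,0,0,0],[1,0,-0.6,0,0,0,0],[1,0,0,0,0,0,-1],[1,0,0,0,0,0,-1],[1,0,0,0,0,0,-1]]'|egrep 'pos|force'
python3 -m handwheel '[[1,0,0,0,0,0,-1],[1,0,0,0,0,0,-1],[1,0,0,0,0,0,-0.84],[1,0,0,0,0,0,0]]'
python3 - <<'E'
from h import *
s=snapshot("side"); crop(s,225,120,330,240,5,"c8.png")
E
```

```text
tool_pos: [0.5135, -0.1687, 0.2935]
force: [-0.4, 0.4, 0.2]
gripper_force: 0.0
tool_pos: [0.5516, -0.161, 0.2939]
force: [-1.0, 0.6, 0.6]
gripper_force: 0.0
clock: 13.65
tool_pos: [0.5515, -0.161, 0.2941]
orientation: [180.0, -0.0, -46.1]
force: [0.2, 0.4, -0.3]
opening: 0.0877
gripper_force: 0.0
```

View pics/c8.png

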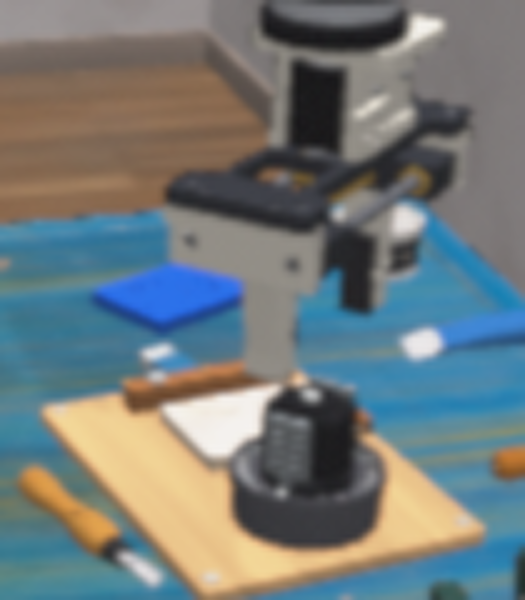

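```bash
python3 -m handwheel '[[1,-0.04,0.07,0.8,0,0,0],[1,0,0,0.8,0,0,0],[1,0,0,0.6,0,0,0],[1,0,0,0.48,0,0,0],[1,0,0,0,0,0,0]]'
python3 -c "from plant import *;print(get_obs()['moment'])"
python3 -m handwheel '[[-1,0,0,0,0,0,0],[-1,0,0,0,0,0,0],[-1,0,0,0,0,0,0],[-1,0,0,0,0,0,0],[-1,0,0,0,0,0,0]]'
python3 -m handwheel '[[-1,0,0,0,0,0,0],[-1,0,0,0,0,0,0],[-1,0,0,0,0,0,0],[-1,0,0,0,0,0,0]]'
python3 -c "from plant import *;print(get_obs()['moment'])"
```

```text
clock: 14.32
tool_pos: [0.5493, -0.1616, 0.2263]
orientation: [179.9, 0.1, -46.1]
force: [0.2, -0.6, 0.1]
opening: 0.0876
gripper_force: 0.0
[-0.00630643 -0.05387112  0.00187884]
clock: 14.95
tool_pos: [0.5501, -0.1613, 0.2279]
orientation: [-179.9, -0.1, -46.1]
force: [-0.1, 4.7, 6.3]
opening: 0.0459
gripper_force: 30.0
clock: 15.45
tool_pos: [0.5501, -0.1613, 0.2279]
orientation: [-179.9, -0.1, -46.0]
force: [0.0, 3.5, 5.3]
opening: 0.0461
gripper_force: 30.0
[ 1.29846282 -0.03927993  0.03470243]
```

Both tabs are in (opening 46 mm). I turn clockwise, watching the moment about z.

```bash
M='from plant import *;o=get_obs();print(o["moment"].round(3),o["orientation"][2].round(2),o["force"].round(1))'
python3 -m handwheel '[[-1,0,0,0,0,0,0.4],[-1,0,0,0,0,0,0.5],[-1,0,0,0,0,0,0.5],[-1,0,0,0,0,0,0.6]]' >/dev/null; python3 -c "$M"
python3 -m handwheel '[[-1,0,0,0,0,0,0.5],[-1,0,0,0,0,0,0.5],[-1,0,0,0,0,0,0.5],[-1,0,0,0,0,0,0.5]]' >/dev/null; python3 -c "$M"
python3 -m handwheel '[[-1,0,0,0,0,0,0.5],[-1,0,0,0,0,0,0.5],[-1,0,0,0,0,0,0.5],[-1,0,0,0,0,0,0.5]]'>/dev/null ; python3 -c "$M"
python3 -m handwheel '[[-1,0,0,0,0,0,0],[-1,0,0,0,0,0,0]]'; python3 -c "$M"
```

```text
[1.283 0.065 0.008] -58.15 [0.1 2.9 5.7]
[ 1.259  0.098 -0.019] -70.14 [0.3 2.5 5.6]
[1.318 0.17  0.006] -82.14 [0.1 2.5 5.4]
clock: 17.2
tool_pos: [0.5499, -0.1614, 0.228]
orientation: [-179.9, -0.0, -82.0]
force: [-0.9, 3.3, 5.7]
opening: 0.0462
gripper_force: 30.0
[ 1.27   0.166 -0.007] -82.05 [-0.9  3.3  5.7]
```

```bash
M='from plant import *;o=get_obs();print(o["moment"].round(3),o["orientation"][2].round(2),o["force"].round(1))'
python3 -m handwheel '[[-1,0,0,0,0,0,0.5],[-1,0,0,0,0,0,0],[-1,0,0,0,0,0,0]]' >/dev/null; python3 -c "$M"
python3 -m handwheel '[[-1,0,0,0,0,0,0.5],[-1,0,0,0,0,0,0],[-1,0,0,0,0,0,0]]' >/dev/null; python3 -c "$M"
python3 -m handwheel '[[-1,0,0,0,0,0,0.5],[-1,0,0,0,0,0,0],[-1,0,0,0,0,0,0]]'>/dev/null ; python3 -c "$M"
python3 -m handwheel '[[-1,0,0,0,0,0,0.5],[-1,0,0,0,0,0,0],[-1,0,0,0,0,0,0]]'>/dev/null ; python3 -c "$M"
```

```text
[1.304 0.24  0.004] -85.05 [-0.9  3.2  6.3]
[1.314 0.216 0.037] -88.05 [-0.4  3.   6.4]
[1.283 0.307 0.081] -91.04 [-0.6  3.3  5.7]
[1.347 0.269 0.102] -94.03 [0.7 2.8 5.8]
```

Contact was at about yaw -86 and the clamp is now at about 5 N. It takes about 13.5° more to reach 15 N.

```bash
M='from plant import *;o=get_obs();print(o["moment"].round(3),o["orientation"][2].round(2),o["force"].round(1))'
python3 -m handwheel '[[-1,0,0,0,0,0,0.5],[-1,0,0,0,0,0,0.5],[-1,0,0,0,0,0,0],[-1,0,0,0,0,0,0]]' >/dev/null; python3 -c "$M"
python3 -m handwheel '[[-1,0,0,0,0,0,0.5],[-1,0,0,0,0,0,0.5],[-1,0,0,0,0,0,0],[-1,0,0,0,0,0,0]]' ; for i in 1 2 3; do python3 -m handwheel '[[-1,0,0,0,0,0,0]]'>/dev/null; python3 -c "$M"; done
```

```text
[1.395 0.33  0.229] -100.03 [-1.3  3.4  6.6]
clock: 19.7
tool_pos: [0.5498, -0.1613, 0.2279]
orientation: [-179.9, 0.0, -106.0]
force: [-1.3, 3.0, 6.4]
opening: 0.0463
gripper_force: 30.1
[1.436 0.347 0.278] -106.02 [-0.6  3.5  7. ]
[1.432 0.319 0.304] -106.01 [-1.5  2.4  7.1]
[1.408 0.323 0.287] -106.02 [0.  3.1 6.5]
```

The moment is about 0.29 N m, so about 15 N. I let go, rise and look.

```bash
python3 -m handwheel '[[1,0,0,0,0,0,0],[1,0,0,0,0,0,0],[1,0,0,0,0,0,0],[1,0,0,0,0,0,0],[1,0,0,0,0,0,0]]'
python3 -m handwheel '[[1,0,0,0,0,0,0],[1,0,0,0,0,0,0],[1,0,0,-0.4,0,0,0],[1,0,0,-1,0,0,0],[1,0,0,-1,0,0,0]]'|egrep 'pos|force'
python3 -m handwheel '[[1,0,0,-1,0,0,0],[1,0,0,-1,0,0,0],[1,1,0,0,0,0,0],[1,1,0,0,0,0,0],[1,1,0,0,0,0,0]]'|egrep 'pos|force'
python3 -m handwheel '[[1,1,0,0,0,0,0],[1,1,0,0,0,0,0],[1,1,0,0,0,0,0],[1,1,0,0,0,0,0],[1,0,0,0,0,0,0]]'|egrep 'pos|force'
python3 - <<'E'
from h import *
t=snapshot("top"); a=snapshot("side")
A=cv2.resize(t["color"][160:240,225:325],None,fx=5.5,fy=5.5,interpolation=2)
B=cv2.resize(a["color"][200:238,265:320],None,fx=10,fy=10,interpolation=2)[:, :240*2]
W=max(A.shape[1],B.shape[1]); 
I=np.hstack([cv2.resize(A,(400,320)),cv2.resize(a["color"][195:240,262:318],(398,320),interpolation=2)])
cv2.imwrite("pics/c9.png",I[...,::-1])
E
```

```text
clock: 20.7
tool_pos: [0.5494, -0.1617, 0.227]
orientation: [180.0, -0.0, -106.1]
force: [-0.2, 0.7, 0.6]
opening: 0.0863
gripper_force: 0.0
tool_pos: [0.5495, -0.1616, 0.2884]
force: [0.0, 0.9, 0.0]
gripper_force: 0.0
tool_pos: [0.5284, -0.2343, 0.3382]
force: [-0.3, -0.4, 0.0]
gripper_force: 0.0
tool_pos: [0.5005, -0.331, 0.3377]
force: [-0.2, -0.1, 0.7]
gripper_force: 0.0
```

View pics/c9.png

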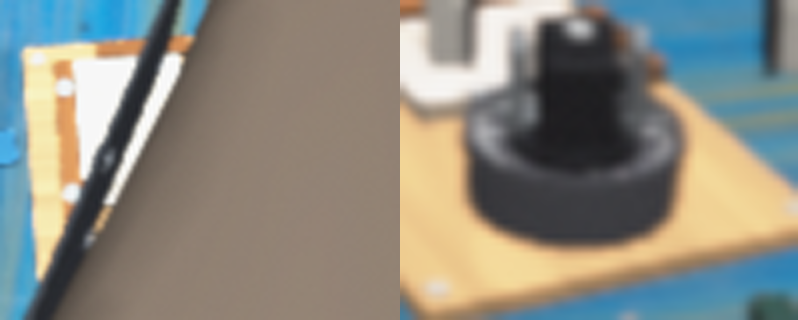

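The tile lies against the fence and flush to the stop, and grey tabs stand out on both sides of the body. I have no picture views left, so I check the tabs and jaw numerically with the arm moved clear.

```bash
python3 -m handwheel '[[1,0,1,0,0,0,0],[1,0,1,0,0,0,0],[1,0,1,0,0,0,0],[1,0,1,0,0,0,0],[1,1,1,0,0,0,0]]'|egrep 'pos|force'
python3 -m handwheel '[[1,1,0,0,0,0,0],[1,1,0,0,0,0,0],[1,1,0,0,0,0,0],[1,1,0,0,0,0,0],[1,0,0,0,0,0,0]]'|egrep 'pos|force'
cat > chk.py <<'E'
from h import *
t=snapshot("top"); a=snapshot("side")
q=np.load("clamp.npy"); th=q[2]; R=np.array([[np.cos(th),-np.sin(th)],[np.sin(th),np.cos(th)]])
W=lambda x,y,z:[*(R@[x/1e3,y/1e3]+q[:2]),z]
def prof(s,P):
    m=np.float32([proj(s,p) for p in P])[None]; return cv2.remap(s["color"].astype(np.float32).mean(2),m[...,0],m[...,1],1)[0].round().astype(int)
k=np.array(W(0,-92,0))[:2]
r=np.arange(-40,41,2)
for ang in (-16,):
  u=np.array([np.cos(np.radians(ang)),np.sin(np.radians(ang))])
  for z in (.06,.066,.072,.078): print("side z",z,dict(zip(r.tolist(),prof(a,[[*(k+u*i/1e3),z] for i in r]).tolist())))
ys=np.arange(-60,70,2)
for x in(15,30):print("top across y",x,dict(zip(ys.tolist(),prof(t,[W(x,y,.022) for y in ys]).tolist())))
# tab orientation in top: bright pixels on the knob ring interior r 22..30 at z=.08
an=np.arange(-180,180,8)
print(dict(zip(an.tolist(),prof(t,[[*(k+.027*np.array([np.cos(np.radians(b)),np.sin(np.radians(b))])),.08] for b in an]).tolist())))
h=cv2.cvtColor(t["color"],cv2.COLOR_RGB2HSV); m=((h[...,1]<45)&(h[...,2]>170)).astype(np.uint8); m[:160]=0;m[240:]=0;m[:,:226]=0;m[:,280:]=0
c=max(cv2.findContours(m,0,1)[0],key=cv2.contourArea); b=cv2.boxPoints(cv2.minAreaRect(c))
print([(R.T@(ray(t,p,.022)[:2]-q[:2])*1e3).round(1).tolist() for p in b])
E
python3 chk.py
```

```text
tool_pos: [0.3738, -0.3179, 0.3377]
force: [1.2, -1.2, 0.3]
gripper_force: 0.0
tool_pos: [0.3464, -0.4157, 0.3372]
force: [0.0, 0.7, 0.0]
gripper_force: 0.0
side z 0.06 {-40: 58, -38: 77, -36: 108, -34: 136, -32: 148, -30: 150, -28: 147, -26: 141, -24: 140, -22: 135, -20: 124, -18: 95, -16: 64, -14: 42, -12: 33, -10: 33, -8: 32, -6: 32, -4: 32, -2: 33, 0: 33, 2: 32, 4: 32, 6: 33, 8: 33, 10: 34, 12: 36, 14: 43, 16: 54, 18: 67, 20: 78, 22: 88, 24: 99, 26: 115, 28: 137, 30: 161, 32: 175, 34: 181, 36: 180, 38: 169, 40: 158}
side z 0.066 {-40: 57, -38: 85, -36: 121, -34: 158, -32: 170, -30: 169, -28: 161, -26: 156, -24: 154, -22: 147, -20: 132, -18: 105, -16: 70, -14: 47, -12: 35, -10: 34, -8: 36, -6: 36, -4: 36, -2: 37, 0: 37, 2: 37, 4: 37, 6: 38, 8: 38, 10: 38, 12: 39, 14: 41, 16: 53, 18: 66, 20: 79, 22: 87, 24: 90, 26: 92, 28: 95, 30: 102, 32: 117, 34: 129, 36: 137, 38: 138, 40: 137}
side z 0.072 {-40: 49, -38: 61, -36: 77, -34: 97, -32: 117, -30: 135, -28: 148, -26: 154, -24: 155, -22: 153, -20: 144, -18: 124, -16: 85, -14: 58, -12: 45, -10: 46, -8: 49, -6: 49, -4: 49, -2: 49, 0: 48, 
[... 1583 characters left out ...]
47, 26: 247, 28: 247, 30: 247, 32: 247, 34: 247, 36: 246, 38: 246, 40: 247, 42: 247, 44: 247, 46: 247, 48: 247, 50: 247, 52: 246, 54: 239, 56: 201, 58: 170, 60: 156, 62: 153, 64: 150, 66: 150, 68: 160}
{-180: 127, -172: 136, -164: 100, -156: 56, -148: 67, -140: 87, -132: 100, -124: 109, -116: 112, -108: 118, -100: 144, -92: 152, -84: 150, -76: 145, -68: 140, -60: 141, -52: 135, -44: 188, -36: 176, -28: 154, -20: 158, -12: 152, -4: 174, 4: 185, 12: 176, 20: 143, 28: 145, 36: 161, 44: 110, 52: 105, 60: 114, 68: 111, 76: 107, 84: 98, 92: 89, 100: 77, 108: 51, 116: 35, 124: 42, 132: 86, 140: 123, 148: 133, 156: 119, 164: 119, 172: 121}
[[70.9, 66.3], [70.8, -34.1], [-27.2, -32.6], [-26.9, 65.7]]
```

```bash
cat > c2.py <<'E'
from h import *
a=snapshot("side"); q=np.load("clamp.npy"); th=q[2]; R=np.array([[np.cos(th),-np.sin(th)],[np.sin(th),np.cos(th)]])
k=R@[0,-.092]+q[:2]
u=lambda d:np.array([np.cos(np.radians(d)),np.sin(np.radians(d))])
for z in (.05,.066,.082):
  print("z",z,"ctr",proj(a,[*k,z]).round(1),[ (n,r,proj(a,[*(k+u(-10)*r/1e3),z]).round(1).tolist()) for n,r in(("out",29),("in",24),("out",-29),("in",-24))])
for v in (198,200,202,204,206,208): print(v," ".join("%d:%s"%(c,"/".join(map(str,a["color"][v,c]))) for c in range(274,302)))
E
python3 c2.py
```

```text
z 0.05 ctr [286.4 210.4] [('out', 29, [297.1, 210.1]), ('in', 24, [295.3, 210.2]), ('out', -29, [275.7, 210.7]), ('in', -24, [277.6, 210.7])]
z 0.066 ctr [286.7 205.1] [('out', 29, [297.5, 204.8]), ('in', 24, [295.6, 204.9]), ('out', -29, [275.9, 205.4]), ('in', -24, [277.8, 205.3])]
z 0.082 ctr [287.  199.7] [('out', 29, [297.8, 199.4]), ('in', 24, [295.9, 199.5]), ('out', -29, [276.1, 200.0]), ('in', -24, [278.0, 199.9])]
198 274:147/130/102 275:147/137/121 276:151/146/138 277:159/154/147 278:160/156/149 279:157/153/147 280:153/149/142 281:148/144/138 282:144/141/135 283:130/126/122 284:110/108/107 285:142/141/142 286:185/185/185 287:186/186/187 288:151/151/152 289:95/93/95 290:64/59/61 291:73/70/72 292:99/98/102 293:114/123/135 294:112/139/161 295:118/151/173 296:108/151/179 297:83/146/181 298:74/145/182 299:74/145/181 300:78/146/182 301:81/146/181
200 274:126/112/91 275:134/128/119 276:150/146/139 277:158/154/147 278:158/154/147 279:147/143/137 280:114/111/107 281:70/68/67 282:51/50/52 283:51/50/53 284:53/52/56 285:72/72/75 286:99/99/101 287:112/112/114 288:99/100/101 289:67/67/7
[... 1086 characters left out ...]
95/92/89 281:50/48/47 282:31/30/32 283:32/31/34 284:32/32/34 285:32/31/34 286:33/32/35 287:31/32/34 288:33/33/35 289:33/32/35 290:34/33/35 291:32/33/35 292:37/37/39 293:53/53/55 294:73/74/77 295:87/87/89 296:104/94/88 297:130/104/82 298:149/120/93 299:148/139/127 300:129/152/158 301:106/152/166
208 274:106/105/107 275:127/124/122 276:136/133/129 277:126/124/121 278:122/120/118 279:127/125/122 280:105/105/103 281:60/60/61 282:32/32/35 283:32/31/34 284:31/30/32 285:31/30/33 286:33/31/35 287:32/31/34 288:32/31/34 289:31/32/34 290:32/32/33 291:37/37/38 292:51/52/53 293:68/69/71 294:77/79/82 295:89/90/92 296:106/99/95 297:150/127/107 298:201/164/125 299:225/187/139 300:225/193/149 301:206/183/154
```

A finger is probably in the line of sight, so I raise the arm and measure again.

```bash
python3 -m handwheel '[[1,0,0,-1,0,0,0],[1,0,0,-1,0,0,0],[1,0,0,-1,0,0,0],[1,0,0,-1,0,0,0],[1,0,0,-1,0,0,0]]'|egrep 'pos|force'
python3 c2.py | tail -6 | cut -c1-1500
```

```text
tool_pos: [0.3466, -0.4143, 0.4632]
force: [0.1, -0.1, -0.8]
gripper_force: 0.0
198 274:244/241/237 275:244/241/236 276:241/236/231 277:227/221/216 278:216/211/204 279:225/218/213 280:218/209/199 281:144/136/130 282:81/77/76 283:72/70/70 284:88/87/88 285:134/133/134 286:176/176/177 287:178/178/178 288:144/144/145 289:91/89/90 290:61/57/58 291:70/67/69 292:94/93/98 293:109/117/130 294:106/133/153 295:113/144/165 296:103/144/170 297:80/139/173 298:71/138/173 299:73/139/174 300:74/139/173 301:78/140/173
200 274:244/241/237 275:243/240/235 276:235/228/222 277:188/183/179 278:162/163/164 279:174/172/170 280:168/161/156 281:101/97/93 282:45/45/47 283:42/42/46 284:48/48/52 285:68/68/71 286:93/94/96 287:105/106/107 288:94/95/96 289:64/64/66 290:46/46/49 291:55/49/49 292:86/65/55 293:113/88/75 294:122/115/113 295:139/145/150 296:130/151/167 297:85/138/172 298:56/136/177 299:54/137/179 300:54/137/179 301:54/137/179
202 274:244/242/238 275:243/240/235 276:232/225/219 277:169/164/160 278:127/128/130 279:131/130/130 280:125/120/117 281:77/73/72 282:41/40/43 283:42/41/45 284:44/43/47 285:43/42/46 
[... 716 characters left out ...]
3 280:62/62/64 281:38/37/39 282:29/29/31 283:32/31/33 284:33/31/34 285:31/30/33 286:32/31/34 287:30/30/32 288:30/30/32 289:31/31/33 290:32/31/34 291:33/31/34 292:36/36/38 293:50/50/53 294:69/71/73 295:83/83/85 296:99/90/83 297:123/98/77 298:142/115/89 299:140/132/121 300:123/145/151 301:101/145/158
208 274:126/126/129 275:111/111/113 276:105/105/108 277:99/102/104 278:93/95/98 279:101/102/104 280:100/100/102 281:62/62/63 282:32/31/34 283:31/30/33 284:30/29/32 285:30/30/32 286:31/29/32 287:31/30/32 288:30/29/31 289:31/31/33 290:32/32/33 291:34/35/36 292:49/49/51 293:64/65/67 294:73/75/78 295:84/85/86 296:102/96/91 297:142/120/101 298:192/155/119 299:218/178/132 300:218/184/142 301:196/174/147
```

```bash
cat > c3.py <<'E'
from h import *
t=snapshot("top"); q=np.load("clamp.npy"); th=q[2]; R=np.array([[np.cos(th),-np.sin(th)],[np.sin(th),np.cos(th)]])
k=R@[0,-.092]+q[:2]
im0=cv2.imread("pics/top0.png").astype(np.float32).mean(2); im1=t["color"].astype(np.float32).mean(2)
r=np.arange(10,44,2)
print("r",r)
for n,im,angs in (("before",im0,(38,44,50)),("now",im1,(-4,-10,-16,-22))):
  for a in angs:
    for sg in (1,-1):
      u=sg*np.array([np.cos(np.radians(a)),np.sin(np.radians(a))]); w=np.array([-u[1],u[0]])
      m=np.float32([[proj(t,[*(k+u*i/1e3+w*j/1e3),.082]) for i in r] for j in (-8,-4,0,4,8)])
      print(n,a,sg,cv2.remap(im,m[...,0],m[...,1],cv2.INTER_CUBIC).mean(0).round().astype(int))
crop(t,280,170,330,220,14,"c10.png")
E
python3 c3.py
```

```text
r [10 12 14 16 18 20 22 24 26 28 30 32 34 36 38 40 42]
before 38 1 [ 76  77  83 107 122 109 107 145 178 175 139 124 131 162 198 210 211]
before 38 -1 [ 78  73  56  66 116 158 167 178 181 161 139 134 148 168 170 136 132]
before 44 1 [ 77  76  81 107 132 117 101 140 182 179 146 126 128 150 187 208 210]
before 44 -1 [ 78  71  58  68 115 146 153 174 185 162 133 131 151 158 153 134 146]
before 50 1 [ 78  77  78 106 137 128 108 135 174 171 150 141 132 139 169 197 201]
before 50 -1 [ 77  71  60  72 109 132 138 165 183 164 126 126 145 149 144 141 166]
now -4 1 [ 81  80  79  75  83 121 172 192 175 136 126 162 201 214 218 221 221]
now -4 -1 [ 82  78  61  51  82 142 186 172 132 108  98  97 108 128 146 175 182]
now -10 1 [ 81  80  78  75  84 124 184 200 170 129 124 167 206 214 216 219 220]
now -10 -1 [ 82  77  59  47  83 156 203 180 132 112 101  94 105 127 146 174 188]
now -16 1 [ 82  80  77  75  83 127 188 203 167 124 124 170 208 214 215 217 218]
now -16 -1 [ 83  76  58  46  83 157 204 178 130 113 102  91 103 123 138 167 186]
now -22 1 [ 82  81  77  74  86 129 185 200 163 123 128 176 209 214 215 215 216]
now -22 -1 [ 84  77  59  49  80 146 191 174 130 111 102  93 103 124 138 162 177]
```

Both tab tops peak about 4 mm further in than before the turn (r ≈ 27 → 23 mm, 26 → 22 mm). So they have not sprung out and the teeth sit on crests. I go back, pinch again, turn on 0.04 rad and let go.

```bash
python3 -m handwheel '[[1,-0.96,-0.5,0,0,0,0],[1,-1,-0.5,0.5,0,0,0],[1,-1,-0.5,0.5,0,0,0],[1,-1,-0.5,0.5,0,0,0],[1,-1,-0.5,0.5,0,0,0]]'|egrep 'pos|force'
python3 -m handwheel '[[1,-1,-0.5,0.5,0,0,0],[1,-1,-0.5,0.5,0,0,0],[1,-1,-0.5,0.5,0,0,0],[1,-1,-0.5,0.5,0,0,0],[1,-1,-0.5,0.5,0,0,0]]'|egrep 'pos|force'
python3 -m handwheel '[[1,-1,0,0.5,0,0,0],[1,-1,0,0.5,0,0,0],[1,0,0,0.5,0,0,0],[1,0,0,0.5,0,0,0],[1,0,0,0,0,0,0]]'
```

```text
tool_pos: [0.4412, -0.3118, 0.4114]
force: [0.4, -0.4, 0.1]
gripper_force: 0.0
tool_pos: [0.5357, -0.209, 0.3489]
force: [-0.7, 0.2, 1.1]
gripper_force: 0.0
clock: 26.68
tool_pos: [0.5485, -0.1629, 0.2985]
orientation: [179.9, -0.0, -106.1]
force: [-0.3, -0.3, -0.0]
opening: 0.0878
gripper_force: 0.0
```

```bash
M='from plant import *;o=get_obs();print(o["moment"].round(3),o["orientation"][2].round(2),o["force"].round(1))'
python3 -m handwheel '[[1,-0.06,-0.03,0.8,0,0,0],[1,0,0,0.8,0,0,0],[1,0,0,0.8,0,0,0],[1,0,0,0.42,0,0,0],[1,0,0,0,0,0,0]]'|egrep 'pos|force'
python3 -c "$M"
python3 -m handwheel '[[-1,0,0,0,0,0,0],[-1,0,0,0,0,0,0],[-1,0,0,0,0,0,0],[-1,0,0,0,0,0,0],[-1,0,0,0,0,0,0]]'
python3 -m handwheel '[[-1,0,0,0,0,0,0],[-1,0,0,0,0,0,0]]'|egrep 'open|force'; python3 -c "$M"
python3 -m handwheel '[[-1,0,0,0,0,0,0.2],[-1,0,0,0,0,0,0.2],[-1,0,0,0,0,0,0],[-1,0,0,0,0,0,0]]'|egrep 'open|force'; python3 -c "$M"
```

```text
tool_pos: [0.5502, -0.1617, 0.2289]
force: [-0.3, 0.5, 0.2]
gripper_force: 0.0
[ 0.114 -0.12  -0.041] -106.1 [-0.3  0.5  0.2]
clock: 27.92
tool_pos: [0.5501, -0.1612, 0.2297]
orientation: [180.0, -0.0, -106.0]
force: [-2.7, 2.7, 4.8]
opening: 0.0459
gripper_force: 29.9
force: [-3.8, 2.1, 6.4]
opening: 0.046
gripper_force: 30.0
[0.775 1.096 0.215] -106.03 [-3.8  2.1  6.4]
force: [-2.3, 2.6, 6.6]
opening: 0.0462
gripper_force: 30.0
[0.811 1.07  0.305] -108.43 [-2.3  2.6  6.6]
```

```bash
python3 -m handwheel '[[1,0,0,0,0,0,0],[1,0,0,0,0,0,0],[1,0,0,0,0,0,0],[1,0,0,0,0,0,0],[1,0,0,0,0,0,0]]'|egrep 'open|force'
python3 -m handwheel '[[1,0,0,-0.4,0,0,0],[1,0,0,-0.8,0,0,0],[1,0,0,-1,0,0,0],[1,0,0,-1,0,0,0],[1,1,0,-1,0,0,0]]'|egrep 'pos|force'
python3 -m handwheel '[[1,1,1,-1,0,0,0],[1,1,1,-1,0,0,0],[1,1,1,-1,0,0,0],[1,1,1,-1,0,0,0],[1,1,1,-1,0,0,0]]'|egrep 'pos|force'
python3 -m handwheel '[[1,1,1,0,0,0,0],[1,1,1,0,0,0,0],[1,1,1,0,0,0,0],[1,1,0,0,0,0,0],[1,1,0,0,0,0,0]]'|egrep 'clock|pos|force'
python3 c3.py; python3 c2.py|egrep '^(200|204)'; python3 chk.py|tail -1
```

```text
force: [1.2, -0.0, 0.1]
opening: 0.0858
gripper_force: 0.0
tool_pos: [0.5427, -0.1845, 0.3359]
force: [0.4, 0.2, 0.8]
gripper_force: 0.0
tool_pos: [0.3828, -0.2644, 0.4608]
force: [-0.0, -0.3, 0.6]
gripper_force: 0.0
clock: 31.18
tool_pos: [0.2725, -0.3593, 0.4603]
force: [0.1, -0.1, 0.8]
gripper_force: 0.0
r [10 12 14 16 18 20 22 24 26 28 30 32 34 36 38 40 42]
before 38 1 [ 76  77  83 107 122 109 107 145 178 175 139 124 131 162 198 210 211]
before 38 -1 [ 78  73  56  66 116 158 167 178 181 161 139 134 148 168 170 136 132]
before 44 1 [ 77  76  81 107 132 117 101 140 182 179 146 126 128 150 187 208 210]
before 44 -1 [ 78  71  58  68 115 146 153 174 185 162 133 131 151 158 153 134 146]
before 50 1 [ 78  77  78 106 137 128 108 135 174 171 150 141 132 139 169 197 201]
before 50 -1 [ 77  71  60  72 109 132 138 165 183 164 126 126 145 149 144 141 166]
now -4 1 [ 79  78  78  74  74  80  95 132 173 175 153 165 197 211 215 218 218]
now -4 -1 [ 80  75  60  41  38  57  96 139 161 145 113 107 110 116 134 166 177]
now -10 1 [ 79  78  78  75  76  79  93 140 185 177 151 167 201 211 213 216 217]
no
[... 581 characters left out ...]
/69 286:92/92/94 287:103/103/105 288:91/92/94 289:62/62/64 290:45/45/49 291:54/48/48 292:90/66/53 293:132/92/67 294:150/109/85 295:140/118/109 296:132/133/137 297:122/136/149 298:82/126/153 299:56/130/169 300:54/134/175 301:53/134/176
204 274:241/238/233 275:229/223/217 276:161/157/152 277:133/130/129 278:197/190/183 279:235/229/223 280:222/215/207 281:129/123/118 282:47/45/46 283:41/39/42 284:42/41/45 285:42/41/44 286:41/41/44 287:42/42/45 288:43/42/45 289:43/42/46 290:45/44/47 291:49/48/50 292:80/74/72 293:123/113/103 294:140/127/113 295:108/97/89 296:85/82/82 297:89/84/84 298:94/91/92 299:84/110/128 300:68/131/163 301:63/136/171
[[70.8, 66.5], [70.9, -31.3], [-27.0, -30.1], [-27.0, 65.7]]
```

Both tabs are now out (r ≈ 27 and 26 mm, as at the start), the knob has stayed at its turned angle, and the tile is flush. I hand the job in.

```bash
python3 -c "from plant import *;print(close_job())"
```

```text
the job is handed in; nothing more can be done
None
```

The tile is flush against the end stop and the clamp is locked, with an estimated 9–16 N left on the tile (worked out from the torque and knob angle, not measured after release); the tabs stuck in at first and sprang out after a second pinch, and I handed the job in at about 31 s.

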